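# Zero the polariser on the microscope light base

### The arm

A 6-joint arm with a two-finger parallel gripper is mounted at the origin on the work surface. World frame = base frame: x ahead of the robot, y to its left, z up, the work surface at z = 0. Lengths are in m, angles in degrees, forces in N, time in s.
With the tool pointing down it reaches from about 0.3 to 0.75 m from the base axis. Payload 8.5 kg.
Tool frame: the origin (TCP) lies between the finger pads, 19 mm behind the fingertips; this is the grasp point; z points along the fingers, y is the line along which they close (so a half turn about z gives the same grasp; the last joint's range is limited). The gripper opens to 85 mm and grips with 20 to 120 N. Pads are 22 mm wide; open, the fingers measure 114 mm over their backs; the gripper's body (76 mm by 85 mm) begins 54 mm behind the grasp point. The pads swing forward as they close: fully open they stand 13 mm farther back than shut.
Start: joints at [57.221, 21.807, 74.336, -0, 83.858, -12.336], TCP at [0.192, 0.515, 0.25] pointing down, gripper open.
Joint ranges: [-178.18, 178.18], [-50.72, 133.34], [12.68, 142.11], [-81.47, 261.47], [9.98, 163.14], [-165.26, 165.26]. Speed limits (degrees/s): [136.94, 136.94, 180, 180, 180, 180].

### API

Orientations are given as a 3x3 rotation matrix whose columns are the frame's x, y, z axes.
In Python, from rig import env gives the robot as it stands.
- The arm moves only by the tool servo_tool, never from a script. Its argument "deltas" is text: rows parted by semicolons, each of 7 numbers parted by spaces: the opening, from 0 (shut) to 1 (fully open), then the shift along the tool's x, y, z in mm, then the turn, a rotation vector about the tool's x, y, z in rad. A call has 1 to 8 rows; each row shifts and turns the commanded pose from where the row before left it, along the tool's axes as they then stand; what a row does not reach is not made up. A row lasts 1/12 s, in which the tool goes at most 41.7 mm and 7.16 degrees, less where a joint would pass 70% of its speed; a pose out of reach is approached as far as the arm can. A call is refused whole if a number of a shift passes 41.7 or a number of a turn 0.125, either way. A call with a gripper value outside its range is refused whole. The fingers move at their own pace and stop on an object; "newtons" is the grip in N (left out, the last holds). Time passes only in rows, so rows that do not move let the fingers close. It gives the time, the measured TCP pose, the force, the opening and the grip force at its end, in the units of the state.
- env.observe(): the state, without advancing time (a new reading comes with each control period).
- env.get_image(name): name is "scene" or "top" or "wrist"; returns a dict with "img" (420x560x3 uint8, red, green, blue), "depth" (420x560 float32, m along the optical axis (not along the pixel's ray), 0 where there is no reading), "camera_matrix" (3x3 intrinsics, pixels), "D" ([k1, k2, p1, p2, k3] as OpenCV has them; the pictures are not rectified), "world_to_cam" (4x4, takes a point from world to camera coordinates). Camera axes: x right, y down, z forward; pixel columns grow to the right and rows downward; lengths in m; the calibration is good to about 2 mm. A picture is of the moment at which its call begins.
- env.close_job(): hands the job in; it is judged then, once.
Trained networks look in a picture, given as the dict that the camera call returned (one of the last four; its "shot" number tells which), for a name from the list of things; names that differ only in an ending like _2 or _b are one class to them, and where a whole thing is asked for, a point or a joint stands for the part that bears it (a point fixed in the world has none). Each returns a list of dicts, best first, with "conf" (0 to 1); they miss things now and then, are a little off and sometimes report something else, mostly with a low value. They report only what shows in the picture. A call takes as long as a camera call.
- env.spot_in(name, picture): "bbox" ([centre column, centre row, width, height] in pixels, round what is visible of it).
- env.spot_point(name, picture): "uv" ([column, row] in pixels: a listed point, or the origin of a listed thing).
The state is a dict: "time_s": time; "q": joint angles; "qvel": joint speeds; "joint_efforts": joint torques, N m; "position": TCP position; "tool_rot": TCP orientation; "ft_force": force on the tool from outside, world axes, zero at the start; "wrist_torque": the same for the moment, N m; "grip_width": finger opening in m; "gripper_force": force on a finger pad.
Only numpy, scipy, OpenCV 4.12 (cv2) and the standard library are available. Lean on these libraries where they do the work, as an engineer would, in place of code of your own. Each camera call takes 0.05 s, during which the arm holds its last target. There are 200 camera calls.

### The job

Set up the polarising light base: first pull the blue knob to draw the compensator plate out as far as it goes. With the plate out, turn the black ring until its red pointer reads zero (the green mark), then push the plate fully home again, leaving the pointer on zero. Leave the bottle and the two pots standing where they are, and let go of everything.

Things in the scene. Friction and masses are not known exactly. Their poses are not given: they have to be found in the camera images.
- light_base: White box fixed to the bench, 150 (its x) x 200 (its y) x 60 mm high. Origin: centre of its underside, on the bench; z up. On its top, centred at x=0, y=+30 mm, lies a white dial disc, 128 mm across, surface at z=62 mm, with black ticks every 0.2 rad and a green zero mark on its +x side. The black polariser ring stands at the dial's centre; the plate slide comes out of the middle of its -y side.
- polariser (a joint): Angle of the polariser ring and its red pointer about the vertical, rad: 0 when the pointer is on the green zero mark (pointing along the base's +x), growing anticlockwise seen from above; stops at -0.6 and 2.7. Stiff (about 0.06 N m): it stays where it is left.
- polariser_ring (a point): Point on the axis of the polariser ring, 27 mm above the dial surface, a height at which to put the TCP for a grip from above. The ring is a black knurled upright cylinder 50 mm across and 34 mm tall (top at 96 mm above the bench) with a glass window in its top. Any grip direction will do; the pointer passes beneath fingertips kept more than 5 mm above the dial.
- pointer_tip (a point): Outer end of the red pointer, 50 mm from the ring's axis, 3 mm above the dial; the pointer is a red bar 5 mm wide, 1.5 to 4.5 mm above the dial. It turns with the ring; a short red dash on the ring's top points the same way.
- zero_mark (a point): Green zero mark on the dial, 8 mm wide, along the base's +x from the dial centre; this point lies 55 mm from the ring's axis.
- plate_slide (a joint): Travel of the compensator plate, m: 0 fully home, 0.045 fully out (stop). It slides level, along the base's -y as it comes out; about 3 N to move; stays where it is left.
- slide_knob (a point): Centre of the blue knob at the outer end of the plate: an upright rounded block 18 mm (base x) x 22 mm (along the slide) x 30 mm high, centre 40 mm above the bench. Its centre is 35 mm from the box's -y face when home, 80 mm when out. The silver plate behind it is 24 mm wide, 5 mm thick. Pinch it from above across its 18 mm.
- dropper_bottle: Loose amber bottle with a white cap, 34 mm across, 80 mm high, a bystander; origin at the centre of its underside.
- tall_pot: Loose black pot, 32 mm across, 50 mm high, a bystander; origin at the centre of its underside.
- short_pot: Loose grey pot, 38 mm across, 30 mm high, a bystander; origin at the centre of its underside.

How it is judged:
By the outcome, as a careful person would: the job done as asked, in the order asked, and still so for the second after the job is handed in, with the robot touching nothing.
It also fails if it takes over 72 s, if anything falls off the work surface, if the arm or the gripper's body presses on something with over 40 N, if the wrist force passes 120 N, or if a joint passes its speed limit or range.

## Working session

There is one attempt and no reset: what is moved stays moved. The work goes in short steps, Python scripts to look and compute and a tool call to move; the robot and the scene stay as the last step left them, time stands still between calls to the robot, and variables do not carry over. Pictures are saved under pics/ and viewed, at most 10 in all, crops included, and the job is handed in when it is done.

Besides the shell and the picture viewer there is one more tool, called after "Request:" as name(argument=value, ...) on one line, values as JSON. servo_tool: Moves the arm, as the interface text tells. Its arguments: {"type":"object","properties":{"deltas":{"type":"string"},"newtons":{"type":"number"}},"required":["deltas"]}

```bash
mkdir -p pics
cat > h.py <<'E'
import numpy as np, cv2
from rig import env
def ray(p,uv):
    n=cv2.undistortPoints(np.array([[uv]],float),p["camera_matrix"],np.array(p["D"],float))[0,0]
    W=np.linalg.inv(p["world_to_cam"]); d=W[:3,:3]@np.r_[n,1]; return W[:3,3],d
def atz(p,uv,z):
    o,d=ray(p,uv); return o+d*(z-o[2])/d[2]
def proj(p,P):
    W=np.array(p["world_to_cam"]); P=np.atleast_2d(P)
    return cv2.projectPoints(P.astype(float),cv2.Rodrigues(W[:3,:3])[0],W[:3,3],p["camera_matrix"],np.array(p["D"],float))[0][:,0]
def save(p,n): cv2.imwrite(f"pics/{n}.png",p["img"][:,:,::-1])
Z=dict(light_base=0,polariser_ring=.089,pointer_tip=.065,zero_mark=.062,slide_knob=.040,dropper_bottle=0,tall_pot=0,short_pot=0)
E
python3 - <<'E'
from h import *
np.set_printoptions(precision=4,suppress=True)
for c in ("top","scene"):
    p=env.get_image(c); save(p,c+"0")
    for n,z in Z.items():
        r=env.spot_point(n,p)
        for k in r[:2]: print(c,n,round(k["conf"],2),np.round(k["uv"],1),atz(p,k["uv"],z))
o=env.observe(); print(o["tool_rot"],o["time_s"])
E
```

```text
top light_base 0.8 [311.9 285.9] [ 0.5164 -0.0112  0.    ]
top polariser_ring 0.57 [300.3 276.1] [0.5287 0.0181 0.089 ]
top zero_mark 0.61 [306.2 249.1] [0.5838 0.0091 0.062 ]
top slide_knob 0.51 [384.8 302.5] [ 0.4941 -0.1534  0.04  ]
top slide_knob 0.32 [349. 228.] [ 0.6366 -0.076   0.04  ]
top dropper_bottle 0.59 [220.1 278.4] [0.5161 0.1795 0.    ]
top tall_pot 0.69 [347.8 227.5] [ 0.6447 -0.0793  0.    ]
top tall_pot 0.33 [276.9 283.7] [0.515  0.0612 0.    ]
top short_pot 0.75 [401.4 237.4] [ 0.6328 -0.1936  0.    ]
scene light_base 0.87 [296.9 182.3] [ 0.5246 -0.0082  0.    ]
scene polariser_ring 0.63 [300.8 164.6] [0.5391 0.0144 0.089 ]
scene pointer_tip 0.89 [330.  178.8] [0.5046 0.0685 0.065 ]
scene zero_mark 0.59 [281.5 181. ] [0.5833 0.0044 0.062 ]
scene slide_knob 0.57 [268.4 134.4] [ 0.4989 -0.1389  0.04  ]
scene dropper_bottle 0.76 [363.6 230.6] [0.5085 0.18   0.    ]
scene dropper_bottle 0.47 [327.1 178.4] [0.464  0.0291 0.    ]
scene tall_pot 0.53 [236.4 192.3] [ 0.6473 -0.0763  0.    ]
scene short_pot 0.51 [213.3 154.4] [ 0.6183 -0.2068  0.    ]
scene short_pot 0.37 [235.4 192.9] [ 0.65   -0.0764  0.    ]
[[-0.937   0.3493 -0.    ]
 [ 0.3493  0.937  -0.0001]
 [-0.     -0.0001 -1.    ]] 0.9
```

Run:
```python
import cv2,numpy as np
a=cv2.imread("pics/top0.png")[190:350,180:440]; b=cv2.imread("pics/scene0.png")[80:260,170:420]
a=cv2.resize(a,(780,480)) ;cv2.imwrite("pics/a.png",a); cv2.imwrite("pics/b.png",cv2.resize(b,(750,540)))
```

```text
(no output)
```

View pics/a.png

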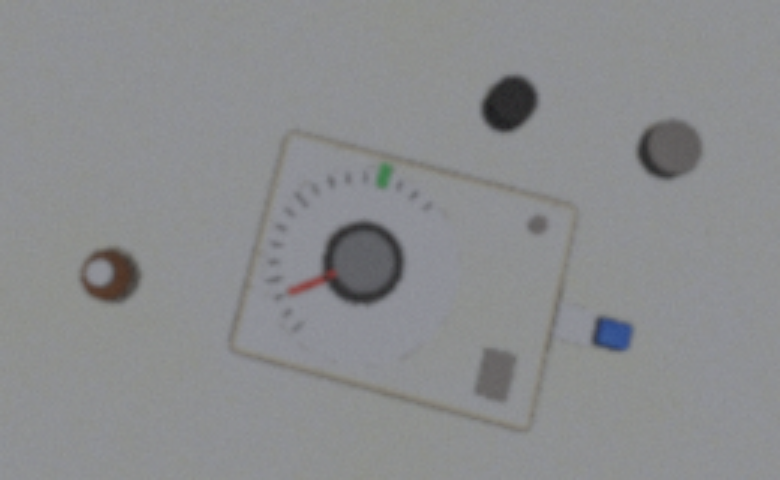

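View pics/b.png

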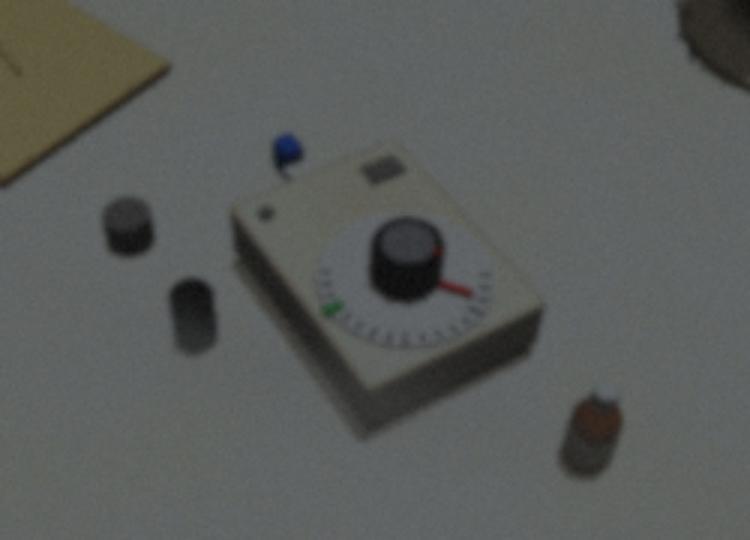

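The top crop shows the box corners at about (291,130), (577,207), (528,430) and (232,350). The blue knob is at (613,334), the ring at (363,262), the red pointer tip at (290,292) and the green mark at (384,176). Next I fit the base pose to these.

Run:
```python
from h import *
from scipy.optimize import least_squares
np.set_printoptions(precision=4,suppress=True)
p=env.get_image("top")
f=lambda u:(u[0]/3+180-.33,u[1]/3+190-.33)
C=[atz(p,f(u),.06)[:2] for u in [(291,130),(577,207),(528,430),(232,350)]]
B=np.array([(.075,.1),(.075,-.1),(-.075,-.1),(-.075,.1)])
R=lambda t:np.array([[np.cos(t),-np.sin(t)],[np.sin(t),np.cos(t)]])
s=least_squares(lambda v:(B@R(v[2]).T+v[:2]-C).ravel(),[.52,0,0]); v=s.x
print("pose",v,np.degrees(v[2]),s.fun)
w=lambda b:R(v[2])@np.array(b)+v[:2]
c=w((0,.03)); print("ring",c,"knob",w((0,-.135)),"zero",w((.055,.03)))
print("knob meas",atz(p,f((613,332)),.055)[:2],"zero meas",atz(p,f((384,176)),.062)[:2],"ring top",atz(p,f((363,262)),.096)[:2])
t=R(v[2]).T@(atz(p,f((290,292)),.065)[:2]-c); print("pointer",t,np.arctan2(t[1],t[0]))
o=env.observe();r=o["tool_rot"];print("tool y dir deg",np.degrees(np.arctan2(r[1][1],r[0][1])),o["position"],o["grip_width"])
```

```text
pose [ 0.5215 -0.0129 -0.1786] -10.230918053260108 [ 0.0019  0.0026  0.0017 -0.0035 -0.0026 -0.0025 -0.001   0.0034]
ring [0.5268 0.0167] knob [ 0.4975 -0.1457] zero [0.581  0.0069]
knob meas [ 0.4977 -0.1483] zero meas [0.5855 0.0063] ring top [0.5266 0.0176]
pointer [-0.0287  0.0404] 2.1888849439141667
tool y dir deg 69.5569364546228 [0.1921 0.5153 0.25  ] 0.08554691391741105
```

Request:
servo_tool(deltas="1 -28.8 -28.6 0 0 0 0;1 -28.8 -28.6 0 0 0 0;1 -28.8 -28.6 0 0 0 0;1 -28.8 -28.6 0 0 0 0;1 -28.8 -28.6 0 0 0 0;1 -28.8 -28.6 0 0 0 0;1 -28.8 -28.6 0 0 0 0;1 -28.8 -28.6 0 0 0 0")

```text
time_s: 1.62
position: [0.3283, 0.2187, 0.2503]
tool_rot: [[-0.937, 0.349, 0.001], [0.349, 0.937, 0.0], [-0.001, 0.0, -1.0]]
ft_force: [2.2, 0.5, 0.5]
grip_width: 0.086
gripper_force: 0.0
```

Request:
servo_tool(deltas="1 -28.8 -28.6 0 0 0 0;1 -28.8 -28.6 0 0 0 0;1 -28.8 -28.6 0 0 0 0;1 -28.8 -28.6 0 0 0 0;1 -28.8 -28.6 0 0 0 0;1 -28.8 -28.6 0 0 0 0;1 -28.8 -28.6 0 0 0 0;1 -28.8 -28.6 0 0 0 0")

```text
time_s: 2.28
position: [0.4644, -0.0765, 0.2502]
tool_rot: [[-0.937, 0.35, 0.0], [0.35, 0.937, -0.0], [-0.0, 0.0, -1.0]]
ft_force: [0.4, 0.4, -1.5]
grip_width: 0.0851
gripper_force: 0.0
```

Request:
servo_tool(deltas="1 -28.8 -28.6 0 0 0 0;1 -28.8 -28.6 0 0 0 0;1 0 0 0 0 0 0.116;1 0 0 0 0 0 0.116;1 0 0 0 0 0 0.116;1 0 0 0 0 0 0.116;1 0 0 0 0 0 0.116;1 0 0 0 0 0 0.116")

```text
time_s: 2.95
position: [0.498, -0.1482, 0.25]
tool_rot: [[-0.49, 0.872, -0.0], [0.872, 0.49, 0.0], [0.0, -0.0, -1.0]]
ft_force: [-0.5, -0.1, 0.1]
grip_width: 0.0854
gripper_force: 0.0
```

Request:
servo_tool(deltas="1 0 0 0 0 0 0.116;1 0 0 0 0 0 0.116;1 0 0 0 0 0 0.116;1 0 0 0 0 0 0.116;1 0 0 0 0 0 0.116;1 0 0 0 0 0 0.116;1 0 0 0 0 0 0;1 0 0 0 0 0 0")

```text
time_s: 3.62
position: [0.498, -0.1481, 0.25]
tool_rot: [[0.174, 0.985, 0.0], [0.985, -0.174, -0.0], [-0.0, 0.0, -1.0]]
ft_force: [-0.9, -0.1, -0.2]
grip_width: 0.0852
gripper_force: 0.0
```

```bash
cat > m.py <<'E'
from h import *
np.set_printoptions(precision=4,suppress=True)
p=env.get_image("wrist"); import sys; save(p,sys.argv[1])
for n,z in Z.items():
    for k in env.spot_point(n,p)[:1]: print(n,round(k["conf"],2),np.round(k["uv"],1),atz(p,k["uv"],z))
for nm,(lo,hi),z in (("blue",((100,80,40),(130,255,255)),.055),("green",((45,80,40),(85,255,255)),.062)):
    m=cv2.inRange(cv2.cvtColor(p["img"],cv2.COLOR_RGB2HSV),lo,hi); n,_,st,ce=cv2.connectedComponentsWithStats(m)
    if n>1:
        i=1+st[1:,4].argmax(); print(nm,st[i],ce[i],atz(p,ce[i],z))
        q=cv2.minAreaRect(np.argwhere(_==i)[:,::-1].astype(np.float32)); print(q)
        B=np.array([atz(p,u,z)[:2] for u in cv2.boxPoints(q)]); e=np.diff(B,axis=0)[:2]; print("sides",np.hypot(*e.T),np.degrees(np.arctan2(e[:,1],e[:,0])))
o=env.observe();r=o["tool_rot"];print("tool y deg",np.degrees(np.arctan2(r[1][1],r[0][1])),o["position"],o["time_s"],o["q"])
E
python3 m.py w1
```

```text
light_base 0.85 [280.8  65.1] [ 0.5257 -0.0115  0.    ]
polariser_ring 0.9 [278.5   8. ] [0.5278 0.0178 0.089 ]
pointer_tip 0.59 [380.6 200.1] [ 0.6063 -0.1751  0.065 ]
zero_mark 0.71 [334.4  20.3] [0.5803 0.0079 0.062 ]
slide_knob 0.65 [277.9 188. ] [ 0.4982 -0.1477  0.04  ]
tall_pot 0.72 [386.7 103. ] [ 0.645  -0.0747  0.    ]
short_pot 0.84 [379.1 201.4] [ 0.6246 -0.1959  0.    ]
blue [271 183  15  19 280] [278.0214 191.9679] [ 0.4981 -0.1492  0.055 ]
((278.0, 192.0), (18.0, 14.0), 90.0)
sides [0.0153 0.0202] [ -9.9801 -99.6181]
green [334  17  16  10 131] [341.6412  21.542 ] [0.587  0.0057 0.062 ]
((341.4970397949219, 21.538232803344727), (15.492694854736328, 8.206526756286621), 4.39870548248291)
sides [0.0073 0.0149] [ 77.1816 -13.0097]
tool y deg -10.16573948825256 [ 0.498  -0.1481  0.25  ] 4.0667 [-29.6285  18.7499  79.0851  -0.0002  82.1631 -19.4627]
```

View pics/w1.png

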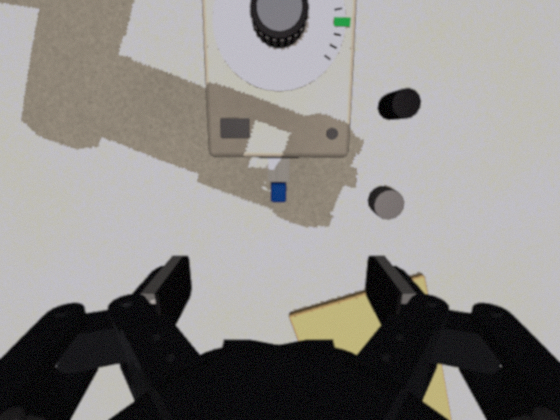

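Request:
servo_tool(deltas="0.5 -3 0 40 0 0 0;0.5 0 0 40 0 0 0;0.5 0 0 40 0 0 0;0.5 0 0 40 0 0 0;0.5 0 0 25 0 0 0;0.5 0 0 15 0 0 0;0.5 0 0 0 0 0 0;0 0 0 0 0 0 0", newtons=40)

```text
time_s: 4.73
position: [0.4976, -0.1511, 0.05]
tool_rot: [[0.177, 0.984, -0.001], [0.984, -0.177, 0.0], [0.0, -0.001, -1.0]]
ft_force: [-0.5, -1.0, 0.4]
grip_width: 0.0321
gripper_force: 0.0
```

Request:
servo_tool(deltas="0 0 0 0 0 0 0;0 0 0 0 0 0 0;0 0 0 0 0 0 0;0 0 0 0 0 0 0;0 0 0 0 0 0 0")

```text
time_s: 5.15
position: [0.4976, -0.1512, 0.0513]
tool_rot: [[0.177, 0.984, 0.001], [0.984, -0.177, -0.001], [-0.001, 0.001, -1.0]]
ft_force: [-5.0, 0.5, 6.7]
grip_width: 0.0174
gripper_force: 40.8
```

Request:
servo_tool(deltas="0 -6 0 0 0 0 0;0 -8 0 0 0 0 0;0 -8 0 0 0 0 0;0 -8 0 0 0 0 0;0 -8 0 0 0 0 0;0 -5 0 0 0 0 0;0 -2 0 0 0 0 0;0 0 0 0 0 0 0")

```text
time_s: 5.82
position: [0.4903, -0.1913, 0.0513]
tool_rot: [[0.178, 0.984, 0.002], [0.984, -0.178, 0.007], [0.007, 0.001, -1.0]]
ft_force: [5.8, 25.9, 12.0]
grip_width: 0.0172
gripper_force: 41.4
```

Request:
servo_tool(deltas="0 -3 0 0 0 0 0;0 0 0 0 0 0 0")

```text
time_s: 5.98
position: [0.4901, -0.1919, 0.0512]
tool_rot: [[0.178, 0.984, 0.003], [0.984, -0.178, 0.011], [0.011, 0.001, -1.0]]
ft_force: [11.5, 38.6, 13.3]
grip_width: 0.0172
gripper_force: 41.4
```

Run:
```python
from h import *
p=env.get_image("wrist"); save(p,"w2")
```

```text
(no output)
```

View pics/w2.png

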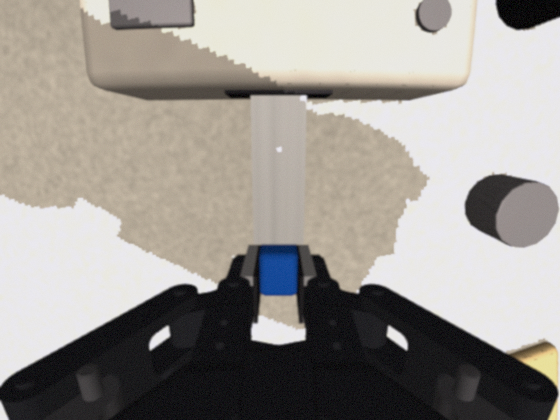

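Request:
servo_tool(deltas="0 4 0 0 0 0 0;0 0 0 0 0 0 0;0.5 0 0 0 0 0 0;0.5 0 0 0 0 0 0;0.5 0 0 0 0 0 0;0.5 0 0 -10 0 0 0;1 0 0 -30 0 0 0;1 0 0 -40 0 0 0")

```text
time_s: 6.7
position: [0.4887, -0.1941, 0.1297]
tool_rot: [[0.178, 0.984, -0.004], [0.984, -0.178, 0.003], [0.002, -0.005, -1.0]]
ft_force: [1.0, -0.1, 0.4]
grip_width: 0.0657
gripper_force: 0.0
```

Request:
servo_tool(deltas="1 0 0 -40 0 0 0;1 0 0 -40 0 0 0;1 40 0 -20 0 0 0;1 40 0 0 0 0 0;1 40 0 0 0 0 0;1 30 0 0 0 0 0;1 0 0 0 0 0 0;1 0 0 0 0 0 0")

```text
time_s: 7.37
position: [0.5158, -0.0484, 0.2295]
tool_rot: [[0.175, 0.985, 0.001], [0.985, -0.175, -0.001], [-0.0, 0.001, -1.0]]
ft_force: [-0.1, -0.6, -0.0]
grip_width: 0.0854
gripper_force: 0.0
```

```bash
python3 m.py w3
```

```text
light_base 0.82 [281.2 152.2] [ 0.5269 -0.0103  0.    ]
polariser_ring 0.76 [277.5 126.6] [0.5276 0.0186 0.089 ]
pointer_tip 0.85 [249.1  84.2] [0.5086 0.0606 0.065 ]
zero_mark 0.68 [331.9 126.7] [0.5788 0.0099 0.062 ]
slide_knob 0.82 [278.9 306.9] [ 0.4925 -0.1893  0.04  ]
tall_pot 0.56 [389.7 188.1] [ 0.6508 -0.0758  0.    ]
blue [271 302  14  20 268] [277.5037 311.7239] [ 0.4914 -0.1855  0.055 ]
((277.5, 311.5), (19.0, 13.0), 90.0)
sides [0.015  0.0258] [-10.0993 -99.674 ]
green [334 126  15   8 119] [341.0588 129.4706] [0.5872 0.0058 0.062 ]
((341.0, 129.5), (7.0, 14.0), 90.0)
sides [0.0135 0.0065] [ -9.6101 -96.8661]
tool y deg -10.254688939714114 [ 0.5157 -0.05    0.2286] 7.8167 [-18.6427  19.6136  81.4868  -0.0003  78.9068  -8.388 ]
```

View pics/w3.png

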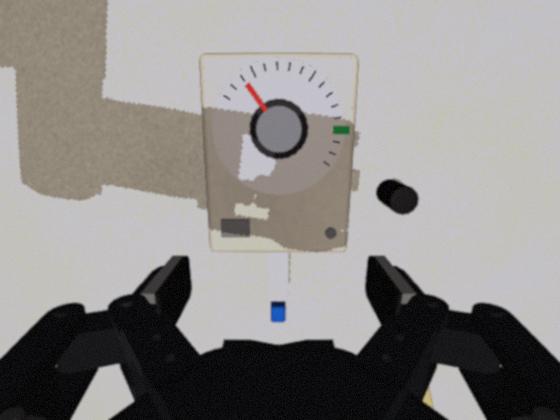

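Request:
servo_tool(deltas="1 34.5 0 0 0 0 0;1 34.5 0 0 0 0 0;1 0 0 0 0 0 -0.108;1 0 0 0 0 0 -0.108;1 0 0 0 0 0 -0.108;1 0 0 0 0 0 -0.108;1 0 0 0 0 0 -0.108;1 0 0 0 0 0 -0.108")

```text
time_s: 8.48
position: [0.528, 0.0183, 0.2286]
tool_rot: [[-0.457, 0.889, -0.0], [0.889, 0.457, 0.0], [0.0, -0.0, -1.0]]
ft_force: [-0.2, -0.3, -0.3]
grip_width: 0.0854
gripper_force: 0.0
```

Request:
servo_tool(deltas="1 0 0 20 0 0 -0.108;1 0 0 30 0 0 -0.108;1 0 0 30 0 0 -0.108;1 0 0 20 0 0 -0.108;1 0 0 0 0 0 0;1 0 0 0 0 0 0")

```text
time_s: 8.98
position: [0.528, 0.0183, 0.1286]
tool_rot: [[-0.782, 0.623, -0.001], [0.623, 0.782, 0.0], [0.001, -0.001, -1.0]]
ft_force: [0.7, 0.0, 0.7]
grip_width: 0.0856
gripper_force: 0.0
```

```bash
python3 m.py w4
```

```text
light_base 0.57 [252.6 224.3] [ 0.5257 -0.0104  0.    ]
polariser_ring 0.88 [277.  247.7] [0.5282 0.0161 0.089 ]
pointer_tip 0.67 [314.3 164.9] [0.5066 0.0633 0.065 ]
zero_mark 0.92 [309.4 294.9] [0.5807 0.0043 0.062 ]
dropper_bottle 0.79 [423.6  67.6] [0.5093 0.1813 0.    ]
tall_pot 0.58 [279.4 348.2] [ 0.6463 -0.0753  0.    ]
blue [ 518  303   42   44 1053] [543.1358 322.3191] [0.7316 0.138  0.055 ]
((545.28759765625, 321.21099853515625), (48.50459671020508, 30.5418758392334), 29.9315128326416)
sides [0.0255 0.0543] [125.4575  23.3915]
green [308 291  17  19 177] [316.1808 299.6949] [0.5871 0.0058 0.062 ]
((316.160400390625, 299.688720703125), (18.6486873626709, 9.907115936279297), 60.945396423339844)
sides [0.0073 0.0155] [ 84.0509 -10.5872]
tool y deg 51.65530909071296 [0.5282 0.0185 0.1291] 9.4333 [-10.842   26.6703  88.4356  -0.0002  64.8438 -62.4972]
```

View pics/w4.png

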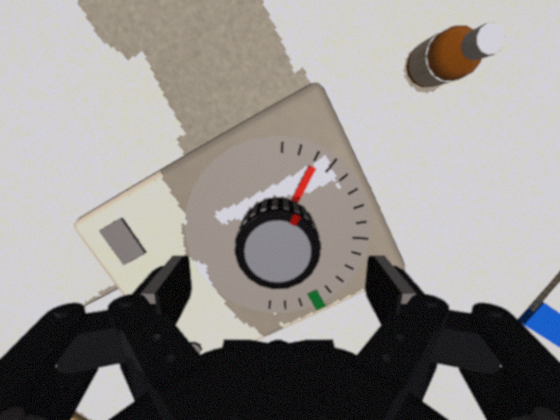

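The wrist view shows the ring's top centred at about (278,250), the pointer tip at (313,167) and the green mark at (316,300).

```bash
cat > ang.py <<'E'
from h import *
import sys
def red(p,c,th=-10.3):
    h=cv2.cvtColor(p["img"],cv2.COLOR_RGB2HSV); m=cv2.inRange(h,(0,150,70),(6,255,255))|cv2.inRange(h,(174,150,70),(180,255,255))
    P=np.array([atz(p,u[::-1].astype(float),.0665)[:2] for u in np.argwhere(m)])-c
    r=np.hypot(*P.T); P=P[(r>.029)&(r<.053)]
    q=P.mean(0); a=np.degrees(np.arctan2(q[1],q[0])); d=cv2.fitLine(P.astype(np.float32),cv2.DIST_L2,0,.01,.01).ravel()[:2]
    print("red n",len(P),"mean-from-centre deg",a-th,"line dir",np.degrees(np.arctan2(d[1],d[0]))-th,"reach",np.hypot(*P.T).max())
    m=cv2.inRange(h,(45,80,40),(85,255,255)); g=np.array([atz(p,u[::-1].astype(float),.062)[:2] for u in np.argwhere(m)])-c
    r=np.hypot(*g.T); g=g[(r>.04)&(r<.07)]; gm=g.mean(0); print("green n",len(g),"deg",np.degrees(np.arctan2(gm[1],gm[0]))-th,"r",np.hypot(*gm))
E
python3 - <<'E'
from ang import *
p=env.get_image("wrist"); c=atz(p,(278,250),.096)[:2]; print(c); red(p,c)
red(p,np.array([.5275,.018]))
E
```

```text
[0.52774813 0.01748741]
red n 197 mean-from-centre deg 126.557407741246 line dir -53.66209 reach 0.04873671150567066
green n 171 deg -0.8454244215185085 r 0.060437614907073146
red n 191 mean-from-centre deg 126.56735699998667 line dir -53.729137 reach 0.048167397903840274
green n 171 deg -1.274291279196646 r 0.060781851325102505
```

Request:
servo_tool(deltas="1 0 -1 20 0 0 0;1 0 0 20 0 0 0;1 0 0 0 0 0 0;0 0 0 0 0 0 0;0 0 0 0 0 0 0;0 0 0 0 0 0 0;0 0 0 0 0 0 0;0 0 0 0 0 0 0", newtons=40)

```text
time_s: 10.15
position: [0.528, 0.0177, 0.0901]
tool_rot: [[-0.785, 0.62, 0.003], [0.62, 0.785, -0.0], [-0.002, 0.001, -1.0]]
ft_force: [-0.2, 1.4, 7.0]
grip_width: 0.0488
gripper_force: 40.8
```

Request:
servo_tool(deltas="0 0 0 0 0 0 0;0 0 0 0 0 0 0;0 0 0 0 0 0 0.05;0 0 0 0 0 0 0.05")

```text
time_s: 10.48
position: [0.528, 0.0177, 0.0901]
tool_rot: [[-0.717, 0.697, 0.003], [0.697, 0.717, -0.0], [-0.002, 0.002, -1.0]]
ft_force: [-0.4, 0.8, 6.5]
grip_width: 0.0486
gripper_force: 40.9
```

2.1 rad remain of a 2.2 rad turn.

Request:
servo_tool(deltas="0 0 0 0 0 0 0.1;0 0 0 0 0 0 0.1;0 0 0 0 0 0 0.1;0 0 0 0 0 0 0.1;0 0 0 0 0 0 0.1;0 0 0 0 0 0 0.1;0 0 0 0 0 0 0.1;0 0 0 0 0 0 0.1")

```text
time_s: 11.15
position: [0.5281, 0.0177, 0.0901]
tool_rot: [[0.003, 1.0, 0.003], [1.0, -0.003, -0.0], [-0.0, 0.003, -1.0]]
ft_force: [-0.3, 1.3, 7.0]
grip_width: 0.0488
gripper_force: 41.0
```

Request:
servo_tool(deltas="0 0 0 0 0 0 0.1;0 0 0 0 0 0 0.1;0 0 0 0 0 0 0.1;0 0 0 0 0 0 0.1;0 0 0 0 0 0 0.1;0 0 0 0 0 0 0.1;0 0 0 0 0 0 0.1;0 0 0 0 0 0 0.1")

```text
time_s: 11.82
position: [0.5281, 0.0177, 0.0901]
tool_rot: [[0.719, 0.695, 0.003], [0.695, -0.719, -0.0], [0.002, 0.002, -1.0]]
ft_force: [-0.4, 1.2, 7.2]
grip_width: 0.0491
gripper_force: 40.9
```

Request:
servo_tool(deltas="0 0 0 0 0 0 0.1;0 0 0 0 0 0 0.1;0 0 0 0 0 0 0.1;0 0 0 0 0 0 0.1;0 0 0 0 0 0 0.1;0 0 0 0 0 0 0;0 0 0 0 0 0 0;0 0 0 0 0 0 0")

```text
time_s: 12.48
position: [0.5281, 0.0177, 0.0901]
tool_rot: [[0.963, 0.269, 0.003], [0.269, -0.963, -0.0], [0.003, 0.001, -1.0]]
ft_force: [-0.6, 0.9, 6.2]
grip_width: 0.0489
gripper_force: 41.0
```

Run:
```python
from ang import *
for n in ("wrist","top","scene"):
    p=env.get_image(n); save(p,"r_"+n)
    try: red(p,np.array([.5277,.0177]))
    except Exception as e: print(n,e)
```

```text
red n 357 mean-from-centre deg -1.622527398881184 line dir -0.20672417 reach 0.0501675293176804
green n 452 deg -1.0377779570594257 r 0.06059726574685978
top operands could not be broadcast together with shapes (0,) (2,) 
scene operands could not be broadcast together with shapes (0,) (2,)
```

View pics/r_wrist.png

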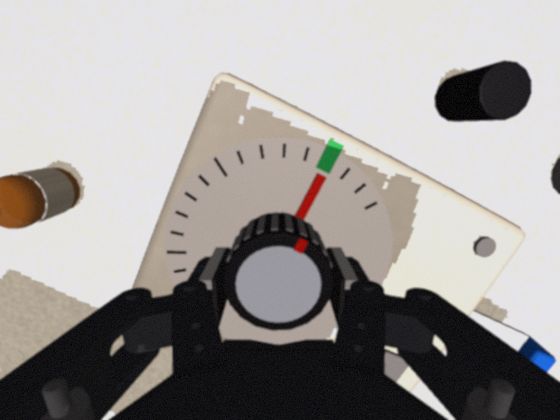

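The wrist view shows the pointer tip at (321,175), in line with the green mark at (330,156), and the angles agree within about half a degree. I release, rise and go to the knob.

Request:
servo_tool(deltas="1 0 0 0 0 0 0;1 0 0 0 0 0 0;1 0 0 0 0 0 0;1 0 0 0 0 0 0;1 0 0 -20 0 0 0;1 0 0 -30 0 0 0;1 0 0 -40 0 0 -0.111;1 0 0 -20 0 0 -0.111")

```text
time_s: 13.3
position: [0.5282, 0.0176, 0.2025]
tool_rot: [[0.878, 0.479, 0.004], [0.479, -0.878, -0.001], [0.003, 0.003, -1.0]]
ft_force: [-0.2, -0.0, 0.9]
grip_width: 0.0853
gripper_force: 0.0
```

Request:
servo_tool(deltas="1 0 0 0 0 0 -0.111;1 0 0 0 0 0 -0.111;1 0 0 0 0 0 -0.111;1 0 0 0 0 0 -0.111;1 0 0 0 0 0 -0.111;1 0 0 0 0 0 -0.111;1 0 0 0 0 0 -0.111;1 0 0 0 0 0 -0.111")

```text
time_s: 13.97
position: [0.5273, 0.0177, 0.1986]
tool_rot: [[0.181, 0.983, -0.0], [0.983, -0.181, 0.0], [-0.0, -0.0, -1.0]]
ft_force: [1.1, 0.8, 0.5]
grip_width: 0.0854
gripper_force: 0.0
```

Request:
servo_tool(deltas="1 -40 0 0 0 0 0;1 -40 0 0 0 0 0;1 -40 0 0 0 0 0;1 -40 0 0 0 0 0;1 -30 0 0 0 0 0;1 -22 0 0 0 0 0;1 0 0 0 0 0 0;1 0 0 0 0 0 0")

```text
time_s: 14.63
position: [0.4875, -0.1913, 0.1985]
tool_rot: [[0.189, 0.982, -0.0], [0.982, -0.189, 0.0], [0.0, -0.0, -1.0]]
ft_force: [0.0, -0.3, -0.1]
grip_width: 0.0855
gripper_force: 0.0
```

```bash
python3 m.py w5
python3 - <<'E'
from ang import *
p=env.get_image("top"); save(p,"t5"); red(p,np.array([.527,.0175]))
E
```

```text
light_base 0.91 [280.2  10.8] [ 0.5236 -0.0154  0.    ]
slide_knob 0.63 [282.4 198.6] [ 0.4918 -0.1921  0.04  ]
tall_pot 0.9 [414.5  52. ] [ 0.6508 -0.0763  0.    ]
short_pot 0.96 [401.1 171.3] [ 0.6253 -0.1956  0.    ]
blue [272 188  18  23 392] [280.8418 198.8469] [ 0.4908 -0.1886  0.055 ]
((280.5, 199.0), (22.0, 17.0), 90.0)
sides [0.0156 0.021 ] [ -10.8657 -100.3062]
tool y deg -10.725785482060456 [ 0.4879 -0.1901  0.1987] 15.0833 [-34.2525  21.7272  83.5021  -0.0003  74.7676 -23.5267]Traceback (most recent call last):
  File "<stdin>", line 2, in <module>
  File "ang.py", line 5, in red
    P=np.array([atz(p,u[::-1].astype(float),.0665)[:2] for u in np.argwhere(m)])-c
      ~~~~~~~~~~~~~~~~~~~~~~~~~~~~~~~~~~~~~~~~~~~~~~~~~~~~~~~~~~~~~~~~~~~~~~~~~~^~
ValueError: operands could not be broadcast together with shapes (0,) (2,)
```

Run:
```python
from h import *
for cam in ("scene","top"):
    p=env.get_image(cam); save(p,"c_"+cam); c0=np.array([.5277,.0177])
    h=cv2.cvtColor(p["img"],cv2.COLOR_RGB2HSV)
    for nm,m,z,lo,hi in (("red",cv2.inRange(h,(0,90,30),(8,255,255))|cv2.inRange(h,(170,90,30),(180,255,255)),.0665,.029,.055),("green",cv2.inRange(h,(45,70,30),(90,255,255)),.062,.045,.072)):
        P=np.array([atz(p,u[::-1].astype(float),z)[:2] for u in np.argwhere(m)]).reshape(-1,2)-c0
        r=np.hypot(*P.T); P=P[(r>lo)&(r<hi)]
        if len(P): q=P.mean(0); print(cam,nm,len(P),q,np.degrees(np.arctan2(q[1],q[0])))
a=cv2.imread("pics/c_scene.png")[130:220,240:350]; cv2.imwrite("pics/c.png",cv2.resize(a,(770,600),interpolation=cv2.INTER_CUBIC))
```

```text
scene red 21 [ 0.03626336 -0.00805929] -12.529962134070834
scene green 17 [ 0.05999467 -0.01182925] -11.154030767070376
top red 15 [ 0.03724744 -0.00752353] -11.419401571463482
top green 22 [ 0.0584668  -0.01099135] -10.646943507515369
```

View pics/c.png

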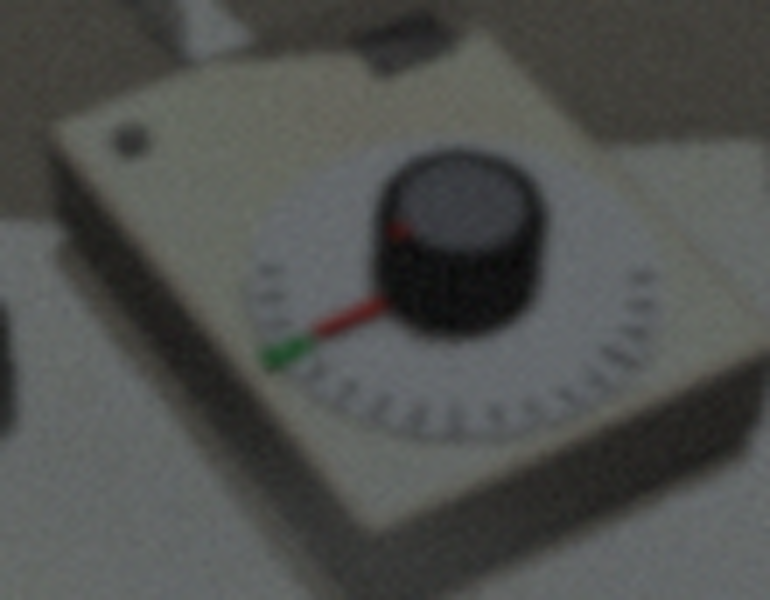

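The crop shows the red pointer, with its tip at (318,330), lined up with the green mark at (288,352). Both cameras agree within about 1°. Now I push the plate home.

Request:
servo_tool(deltas="0.5 0 2.6 40 0 0 0;0.5 0 0 40 0 0 0;0.5 0 0 40 0 0 0;0.5 0 0 20 0 0 0;0.5 0 0 8.5 0 0 0;0.5 0 0 0 0 0 0;0 0 0 0 0 0 0;0 0 0 0 0 0 0", newtons=40)

```text
time_s: 15.9
position: [0.4911, -0.1915, 0.0518]
tool_rot: [[0.187, 0.982, 0.002], [0.982, -0.187, -0.002], [-0.001, 0.003, -1.0]]
ft_force: [-4.2, 0.2, 3.5]
grip_width: 0.0194
gripper_force: 4.5
```

Request:
servo_tool(deltas="0 0 0 0 0 0 0;0 0 0 0 0 0 0;0 0 0 0 0 0 0;0 0 0 0 0 0 0")

```text
time_s: 16.23
position: [0.4903, -0.1913, 0.0519]
tool_rot: [[0.186, 0.983, 0.001], [0.983, -0.186, -0.002], [-0.001, 0.001, -1.0]]
ft_force: [-4.0, -1.1, 7.0]
grip_width: 0.0174
gripper_force: 40.2
```

Request:
servo_tool(deltas="0 6 0 0 0 0 0;0 8 0 0 0 0 0;0 8 0 0 0 0 0;0 8 0 0 0 0 0;0 8 0 0 0 0 0;0 4 0 0 0 0 0;0 3 0 0 0 0 0;0 0 0 0 0 0 0")

```text
time_s: 16.9
position: [0.4984, -0.1471, 0.0519]
tool_rot: [[0.185, 0.983, 0.0], [0.983, -0.185, -0.002], [-0.002, 0.0, -1.0]]
ft_force: [-8.4, -1.5, 8.0]
grip_width: 0.0174
gripper_force: 40.4
```

Request:
servo_tool(deltas="0 2 0 0 0 0 0;0 2 0 0 0 0 0;0 0 0 0 0 0 0")

```text
time_s: 17.15
position: [0.4985, -0.1468, 0.0519]
tool_rot: [[0.185, 0.983, -0.001], [0.983, -0.185, -0.008], [-0.008, 0.0, -1.0]]
ft_force: [-16.3, -24.4, 5.4]
grip_width: 0.0171
gripper_force: 40.1
```

The plate is against its stop: 24 N with no further travel. I let go and rise.

Request:
servo_tool(deltas="0 -2 0 0 0 0 0;0 0 0 0 0 0 0;0.5 0 0 0 0 0 0;0.5 0 0 0 0 0 0;0.5 0 0 0 0 0 0;0.5 0 0 0 0 0 0;0.5 0 0 -10 0 0 0;0.5 0 0 -30 0 0 0")

```text
time_s: 17.82
position: [0.4977, -0.144, 0.0883]
tool_rot: [[0.187, 0.982, -0.006], [0.982, -0.187, 0.003], [0.002, -0.006, -1.0]]
ft_force: [0.4, -0.6, -1.1]
grip_width: 0.0427
gripper_force: 0.0
```

Request:
servo_tool(deltas="1 0 0 -40 0 0 0;1 0 0 -40 0 0 0;1 0 0 -40 0 0 0;1 0 0 -30 0 0 0;1 40 0 0 0 0 0;1 40 0 0 0 0 0;1 0 0 0 0 0 0;1 0 0 0 0 0 0")

```text
time_s: 18.48
position: [0.514, -0.0645, 0.2411]
tool_rot: [[0.184, 0.983, 0.001], [0.983, -0.184, -0.0], [-0.0, 0.001, -1.0]]
ft_force: [0.4, -0.5, 0.3]
grip_width: 0.0855
gripper_force: 0.0
```

```bash
python3 m.py w6
python3 - <<'E'
from ang import *
p=env.get_image("wrist"); red(p,np.array([.5277,.0177]))
E
```

```text
light_base 0.9 [280.5 141.2] [ 0.527  -0.0143  0.    ]
polariser_ring 0.71 [275.8 108. ] [0.5279 0.0186 0.089 ]
pointer_tip 0.74 [329.9 109.5] [0.5794 0.0094 0.065 ]
zero_mark 0.85 [333.4 112.6] [0.583 0.006 0.062]
slide_knob 0.59 [279.  257.9] [ 0.5005 -0.1463  0.04  ]
tall_pot 0.67 [385.6 175.6] [ 0.649  -0.0792  0.    ]
short_pot 0.68 [374.6 263.9] [ 0.6237 -0.1975  0.    ]
blue [271 252  14  19 260] [277.5    261.0615] [ 0.4992 -0.143   0.055 ]
((277.5, 261.0), (18.0, 13.0), 90.0)
sides [0.0147 0.0225] [ -10.5883 -100.2103]
green [330 109  16   8 117] [337.4103 112.2308] [0.5869 0.0057 0.062 ]
((337.5, 112.5), (7.0, 15.0), 90.0)
sides [0.0148 0.0066] [-10.0633 -97.6194]
tool y deg -10.829250298012248 [ 0.514  -0.0669  0.2401] 18.9333 [-20.5122  19.0785  80.302   -0.0018  80.6292  -9.6827]
red n 85 mean-from-centre deg -2.132486228035841 line dir -0.1377325 reach 0.04969631772656839
green n 125 deg -1.148684965433402 r 0.060563012354052016
```

View pics/w6.png

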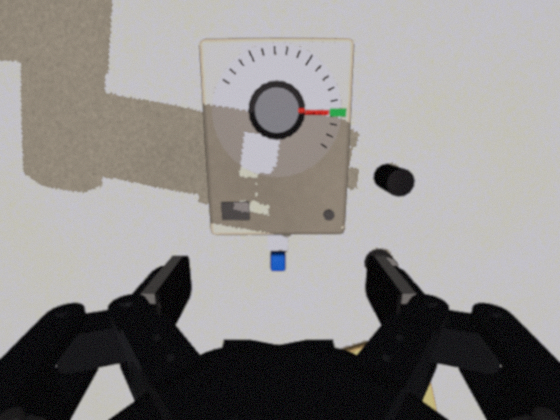

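The last view shows the pointer at (315,112) on the green mark at (338,112). The knob at (278,261) is fully home, 163 mm from the ring against 165 mm nominal. The pots have not moved and the gripper is clear.

```bash
python3 -c "
from rig import env
print(env.close_job())"
```

```text
the job is handed in; nothing more can be done
None
```

The job is handed in: I pulled the plate fully out, turned the pointer to the green zero mark (within about 1° in the pictures), pushed the plate home to its stop and released everything, without touching the bottle or pots.

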